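# Open the vial chamber under the turret

## Robot

A 7-joint arm with a two-finger parallel gripper is mounted at the origin on the work surface. World frame = base frame: x ahead of the robot, y to its left, z up, the work surface at z = 0. Lengths are in m, angles in rad, forces in N, time in s.
With the tool pointing down it reaches from about 0.425 to 0.95 m from the base axis. Payload 4.7 kg.
Tool frame: the origin (TCP) lies midway between the tips of the shut fingers; the grasp point (between the pads) lies 19 mm behind it; z points along the fingers, y is the line along which they close (so a half turn about z gives the same grasp; the last joint's range is limited). The gripper opens to 85 mm and grips with 20 to 120 N. Pads are 22 mm wide; open, the fingers measure 114 mm over their backs; the gripper's body (76 mm by 85 mm) begins 54 mm behind the grasp point. The pads swing forward as they close: fully open they stand 13 mm farther back than shut.
Start: joints at [-1.302, 0.469, -0.049, 1.532, 0.024, 1.141, -0.082], TCP at [0.198, 0.645, 0.231] pointing down, gripper open.
Joint ranges: [-2.59, 2.59], [-0.33, 1.99], [-1.39, 1.29], [0.1, 2.45], [-1.04, 4.18], [0.21, 1.99], [-2.66, 2.66]. Speed limits (rad/s): [2.57, 2.57, 3.14, 3.14, 3.14, 3.14, 3.14].

## Interface

Orientations are given as a unit quaternion [w, x, y, z].
In Python, from rig import robot, vision gives the robot as it stands. The module is installed in compiled form; this text tells all that it offers.
- The arm moves only by the tool step_arm, never from a script. Its argument "targets" is a list of rows, each an object of numbers: "wx", "wy", "wz": the turn, a rotation vector about the world's x, y, z in degrees; "dx", "dy", "dz": the shift along the world's x, y, z in mm; "gripper": the opening, from 0 (shut) to 1 (fully open). In form: [{"wx": .., "wy": .., "wz": .., "dx": .., "dy": .., "dz": .., "gripper": ..}, ...]. A call has 1 to 20 rows; each row is the pose to reach, as a shift and turn from the pose commanded when the call began; what a row does not reach only later rows make up. A row lasts 1/8 s, in which the tool goes at most 62.5 mm and 10.7 degrees, less where a joint would pass 70% of its speed; a pose out of reach is approached as far as the arm can. A call with a gripper value outside its range is refused whole. The fingers move at their own pace and stop on an object; "grip_force" is the grip in N (left out, the last holds). Time passes only in rows, so rows that repeat a pose let the fingers close. It gives the time, the measured TCP pose, the force, the opening and the grip force at its end, in the units of the state.
- robot.state(): the state, without advancing time (a new reading comes with each control period).
- vision.get_image(name): name is "scene" or "top" or "wrist"; returns (picture, depth): 384x512x3 uint8, red, green, blue; 384x512 float32, m along the optical axis (not along the pixel's ray), 0 where there is no reading.
- vision.camera_info(name): a dict with "K" (3x3 intrinsics, pixels), "pose" (4x4, takes a point from camera to world coordinates); the wrist camera has in their place "tool_from_camera" (4x4, takes a point from camera to tool coordinates, whose origin is the TCP and whose axes are the flange's). Camera axes: x right, y down, z forward; pixel columns grow to the right and rows downward; lengths in m; the calibration is good to about 2 mm. A picture is of the moment at which its call begins: read the wrist's pose just before it. camera_info takes no time and is no camera call.
- robot.hand_in(): hands the job in; it is judged then, once.
The state is a dict: "clock": time; "joint_positions": joint angles; "qd": joint speeds; "effort": joint torques, N m; "tool_pos": TCP position; "eef_rot": TCP orientation; "wrist_force": force on the tool from outside, world axes, zero at the start; "wrist_torque": the same for the moment, N m; "gripper_width": finger opening in m; "grasp_force": force on a finger pad.
Only numpy, scipy, OpenCV 4.12 (cv2) and the standard library are available. Lean on these libraries where they do the work, as an engineer would, in place of code of your own. Each camera call takes 0.05 s, during which the arm holds its last target. There are 200 camera calls.

## Task

Of the two white instruments standing side by side, take the one with the round vial turret on its roof and swing its front door wide open, until the door stands about square to the instrument's front. Let go and leave it standing open; leave the door of the other instrument, the one with the flat roof, as it is.

Things in the scene. Friction and masses are not known exactly. Their poses are not given: they have to be found in the camera images.
- sampler_door (a joint): Hinge of the front door of the turret instrument, a fixed white case 260 deep, 220 wide, 240 high facing the robot; a black round vial turret, 160 across, stands 60 above its roof, 80 behind the front edge. Rad: 0 shut (may start ajar, up to 0.2), grows to the stop at 1.75; from above the door opens clockwise about a vertical line. Light friction: under 1 N at the handle; stays where left.
- sampler_handle (a point): Grip point on the turret instrument's door handle: upright steel bar, 12 thick, 155 long, at the door's right side seen from the robot, its centre line 40 off the door's face. The point is on that line, 19 below the bar's free top, 30 below the roof; bar clear all round down to 37 below the point, so pinch from above. Axes turn with the door: -x out of its face, +y towards its hinge, z up.
- sampler_hinge (a point): Point on that door's vertical hinge line, at the height of the grip point, on the outer face's left edge seen from the robot. From it the handle's grip point lies at (-40, -176, 0) mm in the door's axes, which turn with the door (as for the handle). Door 216 wide, 230 high, 18 thick; case yaw up to 0.12 rad either way.
- oven_handle (a point): Grip point on the door handle of the other instrument: same case, door, bar, hinge side and axes, but a flat roof with only low grey vent ribs. Shut or barely ajar (up to 0.06 rad); not to be moved. The two stand side by side, at least 20 mm apart, either one on the left.

How it is judged:
By the outcome, as a careful person would: the job done as asked, in the order asked, and still so for the second after the job is handed in, with the robot touching nothing.
It also fails if it takes over 38 s, if anything falls off the work surface, if the arm or the gripper's body presses on something with over 40 N, if the wrist force passes 120 N, or if a joint passes its speed limit or range.

## Working session

There is one attempt and no reset: what is moved stays moved. The work goes in short steps, Python scripts to look and compute and a tool call to move; the robot and the scene stay as the last step left them, time stands still between calls to the robot, and variables do not carry over. Pictures are saved under pics/ and viewed, at most 10 in all, crops included, and the job is handed in when it is done.

Besides the shell and the picture viewer there is one more tool, called after ">>>" in YAML: its name, and indented under it one key for each argument. step_arm: Moves the arm, as the interface text tells. Its arguments: {"type":"object","properties":{"targets":{"type":"array"},"grip_force":{"type":"number"}},"required":["targets"]}

```bash
mkdir -p pics; python3 - <<'E'
from rig import robot, vision
import cv2,numpy as np
for n in("scene","top"):
    p,d=vision.get_image(n); cv2.imwrite(f"pics/{n}0.png",p[:,:,::-1]); np.savez(f"{n}0.npz",p=p,d=d)
    c=vision.camera_info(n); print(n,np.round(c["K"],1).tolist(),np.round(c["pose"],3).tolist())
print(robot.state())
E
```

```text
scene [[475.4, 0.0, 252.4], [0.0, 475.4, 194.3], [0.0, 0.0, 1.0]] [[-0.863, 0.411, -0.295, 0.981], [0.506, 0.712, -0.488, 0.556], [0.01, -0.57, -0.822, 1.105], [0.0, 0.0, 0.0, 1.0]]
top [[366.5, 0.0, 254.1], [0.0, 366.5, 195.3], [0.0, 0.0, 1.0]] [[0.045, -0.972, 0.229, 0.49], [-0.999, -0.043, 0.012, 0.005], [-0.001, -0.229, -0.973, 0.9], [0.0, 0.0, 0.0, 1.0]]
{'clock': 0.1, 'joint_positions': array([-1.30191351,  0.46938264, -0.04860065,  1.5335665 ,  0.02413347,
        1.14098813, -0.0822762 ]), 'qd': array([-0.00024755, -0.0017262 ,  0.00047545, -0.00373047, -0.000609  ,
        0.00156611, -0.00070543]), 'effort': array([ 2.75259245e-04, -5.11518824e+01, -4.73109435e-02, -2.38390034e+01,
        1.07977135e-02,  4.40129108e-03,  7.02478033e-06]), 'tool_pos': array([0.19788607, 0.64480095, 0.23035502]), 'eef_rot': array([-8.66726533e-05,  1.48306386e-01,  9.88941072e-01, -8.74630764e-04]), 'wrist_force': array([ 0.9015797 , -0.12146806, -1.03659259]), 'wrist_torque': array([-0.02877658, -0.01253988, -0.06477659]), 'grasp_force': 0.0, 'gripper_width': 0.08563815945226129}
```

View pics/scene0.png

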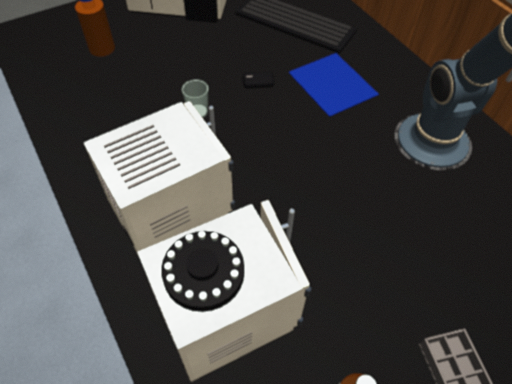

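View pics/top0.png

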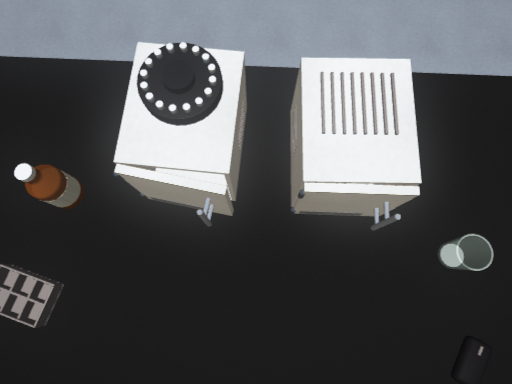

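```bash
cat >h.py <<'E'
from rig import robot, vision
import numpy as np, cv2
def cloud(d,K,T):
    v,u=np.indices(d.shape); P=np.stack([(u-K[0,2])/K[0,0]*d,(v-K[1,2])/K[1,1]*d,d],-1)
    W=P@T[:3,:3].T+T[:3,3]; W[d<=0]=np.nan; return W
def ray(u,v,z,K,T):
    r=T[:3,:3]@np.linalg.solve(K,[u,v,1.]); return T[:3,3]+r*(z-T[2,3])/r[2]
E
python3 - <<'E'
from h import *
z=np.load("top0.npz");c=vision.camera_info("top");W=cloud(z["d"],c["K"],c["pose"])
np.set_printoptions(precision=3,suppress=True)
# roofs
m=((abs(W[...,2]-.24)<.008)&(z["p"].min(-1)>150)).astype(np.uint8)
n,l,s,_=cv2.connectedComponentsWithStats(m)
for i in range(1,n):
    if s[i,4]>800:
        P=W[l==i][:,:2].astype(np.float32); r=cv2.minAreaRect(P); print(s[i],"z",np.median(W[l==i][:,2])); print(cv2.boxPoints(r),r[2])
# bars by height per pixel, rows 190-240
for (u0,u1) in((190,225),(365,405)):
    for v in range(194,234,3):
        print(v,[(u,*np.round(W[v,u],3)) for u in range(u0,u1) if .1<W[v,u,2]<.24 ][:8])
# bottle
m=(W[...,2]>.03)&(np.indices(m.shape)[1]<100)&(np.indices(m.shape)[0]>150)
P=W[m]; print("bottle etc",P.min(0),P.max(0))
cv2.imwrite("pics/crop.png",cv2.resize(z["p"][130:240,100:260,::-1],None,fx=5,fy=5,interpolation=cv2.INTER_CUBIC))
E
```

```text
[ 114   42  131  153 9162] z 0.24016099343937403
[[0.646 0.064]
 [0.946 0.046]
 [0.959 0.266]
 [0.66  0.284]] 86.5478744506836
[  301    58   121   137 14255] z 0.24044556379056725
[[ 0.654 -0.078]
 [ 0.662 -0.299]
 [ 0.945 -0.29 ]
 [ 0.937 -0.069]] 1.9026137590408325
194 [(190, np.float64(0.658), np.float64(0.144), np.float64(0.172)), (191, np.float64(0.658), np.float64(0.142), np.float64(0.172)), (192, np.float64(0.657), np.float64(0.14), np.float64(0.177)), (193, np.float64(0.657), np.float64(0.137), np.float64(0.178)), (194, np.float64(0.657), np.float64(0.135), np.float64(0.18)), (195, np.float64(0.656), np.float64(0.133), np.float64(0.182)), (196, np.float64(0.656), np.float64(0.13), np.float64(0.182)), (197, np.float64(0.655), np.float64(0.128), np.float64(0.186))]
197 [(190, np.float64(0.659), np.float64(0.15), np.float64(0.14)), (191, np.float64(0.659), np.float64(0.148), np.float64(0.141)), (192, np.float64(0.658), np.float64(0.145), np.float64(0.144)), (193, np.float64(0.657), np.float64(0.142), np.float64(0.148)), (194, np.float64(0.658), np.float64(0.14), np.float64(0.14
[... 10136 characters left out ...]
0.617), np.float64(-0.251), np.float64(0.149)), (382, np.float64(0.617), np.float64(-0.252), np.float64(0.15))]
227 [(374, np.float64(0.618), np.float64(-0.251), np.float64(0.102)), (375, np.float64(0.618), np.float64(-0.252), np.float64(0.106)), (376, np.float64(0.617), np.float64(-0.253), np.float64(0.109)), (377, np.float64(0.616), np.float64(-0.253), np.float64(0.117)), (378, np.float64(0.615), np.float64(-0.253), np.float64(0.122)), (379, np.float64(0.615), np.float64(-0.254), np.float64(0.125)), (380, np.float64(0.615), np.float64(-0.256), np.float64(0.127)), (381, np.float64(0.614), np.float64(-0.257), np.float64(0.13))]
230 []
233 []
bottle etc [0.369 0.44  0.03 ] [0.726 0.595 0.193]
```

View pics/crop.png

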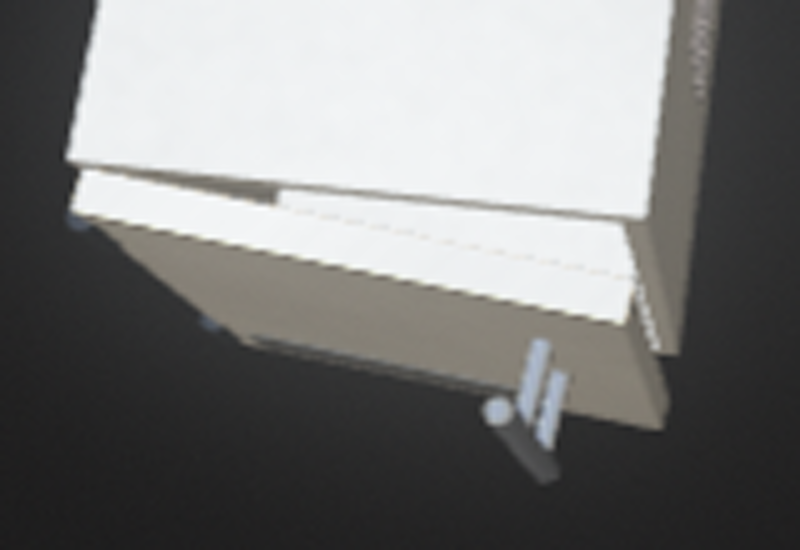

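The crop shows the turret door ajar. Its bar's top disc is at crop (498,411), image (199.6,212). The outer top edge runs from crop (75,207) to (622,322), and the case's front roof edge from (68,160) to (645,217). The turret instrument is the one on the left (y>0). The bottle near (50,185) is well to its left.

```bash
python3 - <<'E'
from h import *
c=vision.camera_info("top");f=lambda a,b,z:ray(100+a/5-.4,130+b/5-.4,z,c["K"],c["pose"])
H=f(75,207,.235);E=f(622,322,.235);A=f(68,160,.24);B=f(645,217,.24);G=f(498,411,.229)
print("hinge",H,"edge",E,"roofL",A,"roofR",B,"bar",G)
an=lambda p,q:np.degrees(np.arctan2(q[1]-p[1],q[0]-p[0]))
case,door=an(A,B),an(H,E); print("case line",case,"door line",door,np.linalg.norm((E-H)[:2]),np.linalg.norm((G-H)[:2]))
# refine hinge from bar & door angle
th=np.radians(door); 
u=np.array([np.cos(th),np.sin(th)]); n=np.array([u[1],-u[0]])
print("n",n,"pred bar",H[:2]+176*u/1000+.04*n)
z=np.load("top0.npz");W=cloud(z["d"],c["K"],c["pose"])
m=(abs(W[...,2]-.28)<.025)&(W[...,1]>0.03)&(W[...,0]>.6)
P=W[m&(abs(W[...,2]-.3)<.01)];print("turret",np.percentile(P,[1,99],axis=0))
E
```

```text
hinge [0.68181183 0.27887444 0.235     ] edge [0.64635778 0.06901195 0.235     ] roofL [0.69871405 0.28191239 0.24      ] roofR [0.68600763 0.06248939 0.24      ] bar [0.61171473 0.11352581 0.229     ]
case line -93.31419956250869 door line -99.58897771510424 0.2128362152368455 0.17959335471645374
n [-0.9860281   0.16657906] pred bar [0.61305279 0.11199666]
turret [[0.78492137 0.09552075 0.29077205]
 [0.91659389 0.22761108 0.30251542]]
```

>>> step_arm:
  targets:
    - {"dz":60,"gripper":1}
    - {"dz":110,"gripper":1}
    - {"dx":40,"dy":-50,"dz":110,"wz":3}
    - {"dx":75,"dy":-97,"dz":110,"wz":7}
    - {"dx":110,"dy":-145,"dz":110,"wz":7}
    - {"dx":150,"dy":-193,"dz":110,"wz":7}
    - {"dx":188,"dy":-241,"dz":110,"wz":7}
    - {"dx":226,"dy":-290,"dz":110,"wz":7}
    - {"dx":264,"dy":-338,"dz":110,"wz":7}
    - {"dx":302,"dy":-386,"dz":110,"wz":7}
    - {"dx":340,"dy":-434,"dz":110,"wz":7}
    - {"dx":376,"dy":-482,"dz":110,"wz":7}
    - {"dx":400,"dy":-515,"dz":110,"wz":7}
    - {"dx":414,"dy":-531,"dz":110,"wz":7}
    - {"dx":414,"dy":-531,"dz":110,"wz":7}
    - {"dx":414,"dy":-531,"dz":110,"wz":7}
    - {"dx":414,"dy":-531,"dz":110,"wz":7}
    - {"dx":414,"dy":-531,"dz":110,"wz":7}

```text
invalid input at $.targets[0]: expected keys wx, wy, wz, dx, dy, dz, gripper
```

```bash
python3 - <<'E'
from h import *
from scipy.spatial.transform import Rotation as R
s=robot.state();p,d=vision.get_image("wrist");cv2.imwrite("pics/w1.png",p[:,:,::-1])
c=vision.camera_info("wrist");q=s["eef_rot"];T=np.eye(4);Rm=R.from_quat([*q[1:],q[0]]).as_matrix();T[:3,:3]=Rm;T[:3,3]=s["tool_pos"];T=T@c["tool_from_camera"]
print(s["clock"],s["tool_pos"],s["joint_positions"],"tooly",np.degrees(np.arctan2(Rm[1,1],Rm[0,1])))
W=cloud(d,c["K"],T); np.savez("w1.npz",p=p,W=W)
m=(abs(W[...,2]-.228)<.006)&(W[...,0]<.63)&(W[...,0]>.58)&(abs(W[...,1]-.113)<.03)
v,u=np.nonzero(m);print(m.sum(),W[m].mean(0) if m.any() else 0,(u.mean(),v.mean()) if m.any() else 0)
t=np.linalg.inv(T)@[.612,.1135,.229,1];k=c["K"]@t[:3];print("pred px",k[:2]/k[2])
E
```

```text
0.1 [0.19788607 0.64480095 0.23035502] [-1.30191351  0.46938264 -0.04860065  1.5335665   0.02413347  1.14098813
 -0.0822762 ] tooly 72.94240519186825
0 0 0
pred px [-91.62946402 685.40924328]
```

View pics/w1.png

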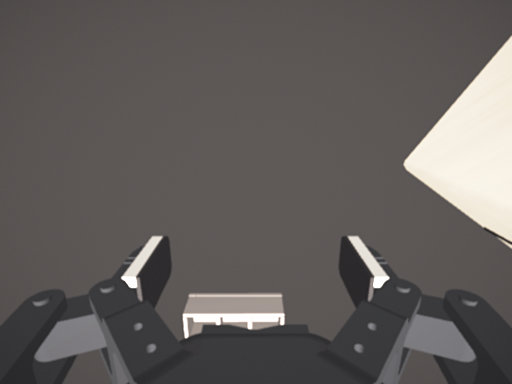

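The move was refused because every key is required, so this picture is still from the start pose: open fingers, the tray at about (235,310), and something white on the right at about (460,150). I'll check how high that white thing is before crossing.

```bash
python3 -c "
import numpy as np
W=np.load('w1.npz')['W']
for v,u in((165,412),(100,480),(160,500),(60,508),(240,508),(310,235)):print(v,u,W[v,u].round(3))"
```

```text
165 412 [0.254 0.822 0.037]
100 480 [0.198 0.892 0.056]
160 500 [0.234 0.847 0.137]
60 508 [0.167 0.93  0.047]
240 508 [0.365 0.902 0.069]
310 235 [0.389 0.556 0.039]
```

>>> step_arm:
  targets:
    - {"wx":0,"wy":0,"wz":0,"dx":0,"dy":0,"dz":60,"gripper":1}
    - {"wx":0,"wy":0,"wz":0,"dx":0,"dy":0,"dz":110,"gripper":1}
    - {"wx":0,"wy":0,"wz":0,"dx":0,"dy":0,"dz":140,"gripper":1}

```text
clock: 0.52
tool_pos: [0.1981, 0.6458, 0.3743]
eef_rot: [0.0, 0.148, 0.989, 0.002]
wrist_force: [-0.1, -0.3, -1.0]
gripper_width: 0.0851
grasp_force: 0.0
```

The white thing lies beyond y=0.82, so it's clear of the path. Crossing now.

>>> step_arm:
  targets:
    - {"wx":0,"wy":0,"wz":3,"dx":40,"dy":-50,"dz":0,"gripper":1}
    - {"wx":0,"wy":0,"wz":7,"dx":75,"dy":-97,"dz":0,"gripper":1}
    - {"wx":0,"wy":0,"wz":7,"dx":110,"dy":-145,"dz":0,"gripper":1}
    - {"wx":0,"wy":0,"wz":7,"dx":150,"dy":-193,"dz":0,"gripper":1}
    - {"wx":0,"wy":0,"wz":7,"dx":188,"dy":-241,"dz":0,"gripper":1}
    - {"wx":0,"wy":0,"wz":7,"dx":226,"dy":-290,"dz":0,"gripper":1}
    - {"wx":0,"wy":0,"wz":7,"dx":264,"dy":-338,"dz":0,"gripper":1}
    - {"wx":0,"wy":0,"wz":7,"dx":302,"dy":-386,"dz":0,"gripper":1}
    - {"wx":0,"wy":0,"wz":7,"dx":340,"dy":-434,"dz":0,"gripper":1}
    - {"wx":0,"wy":0,"wz":7,"dx":376,"dy":-482,"dz":0,"gripper":1}
    - {"wx":0,"wy":0,"wz":7,"dx":400,"dy":-515,"dz":0,"gripper":1}
    - {"wx":0,"wy":0,"wz":7,"dx":414,"dy":-532,"dz":0,"gripper":1}
    - {"wx":0,"wy":0,"wz":7,"dx":414,"dy":-532,"dz":-30,"gripper":1}
    - {"wx":0,"wy":0,"wz":7,"dx":414,"dy":-532,"dz":-30,"gripper":1}
    - {"wx":0,"wy":0,"wz":7,"dx":414,"dy":-532,"dz":-30,"gripper":1}
    - {"wx":0,"wy":0,"wz":7,"dx":414,"dy":-532,"dz":-30,"gripper":1}

```text
clock: 2.52
tool_pos: [0.6124, 0.1138, 0.3427]
eef_rot: [0.001, 0.087, 0.996, 0.0]
wrist_force: [-0.3, 0.6, -0.1]
gripper_width: 0.0852
grasp_force: 0.0
```

```bash
cat >w.py <<'E'
from h import *
import sys
from scipy.spatial.transform import Rotation as R
def look(name):
    s=robot.state();p,d=vision.get_image("wrist");cv2.imwrite(f"pics/{name}.png",p[:,:,::-1])
    c=vision.camera_info("wrist");q=s["eef_rot"];T=np.eye(4);Rm=R.from_quat([*q[1:],q[0]]).as_matrix();T[:3,:3]=Rm;T[:3,3]=s["tool_pos"];T=T@c["tool_from_camera"]
    print(s["clock"],s["tool_pos"],s["joint_positions"],"tooly",np.degrees(np.arctan2(Rm[1,1],Rm[0,1])))
    return p,cloud(d,c["K"],T),c["K"],T
E
python3 - <<'E'
from w import *
p,W,K,T=look("w2")
m=(abs(W[...,2]-.229)<.008)&(W[...,0]<.632)&(W[...,0]>.58)&(abs(W[...,1]-.113)<.03)
v,u=np.nonzero(m)
if len(v):
  print(m.sum(),W[m].mean(0),np.ptp(W[m],axis=0),u.mean(),v.mean(),"ray",ray(u.mean(),v.mean(),.229,K,T))
t=np.linalg.inv(T)@[.612,.1135,.229,1];k=K@t[:3];print("pred px",k[:2]/k[2])
E
```

```text
2.525 [0.61239227 0.11380981 0.34265313] [-0.46340117  0.31139804  0.28324287  1.52735808 -0.08899433  1.31337125
  1.22534811] tooly 79.98078902250248
130 [0.61126152 0.11296477 0.22741269] [0.01114352 0.01109254 0.00985808] 254.53076923076924 180.16923076923078 ray [0.61082403 0.11304162 0.229     ]
pred px [255.23670071 181.28659941]
```

View pics/w2.png

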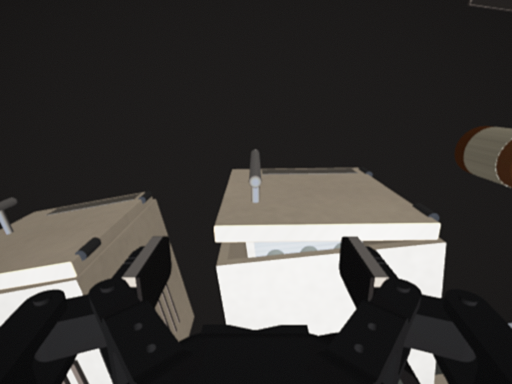

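The wrist view shows the bar's top at (255,181), about 1 mm from the estimate, with the flat-roof instrument well clear to one side. Descending and pinching.

>>> step_arm:
  grip_force: 30
  targets:
    - {"wx":0,"wy":0,"wz":0,"dx":-1,"dy":-1,"dz":-50,"gripper":1}
    - {"wx":0,"wy":0,"wz":0,"dx":-1,"dy":-1,"dz":-95,"gripper":1}
    - {"wx":0,"wy":0,"wz":0,"dx":-1,"dy":-1,"dz":-130,"gripper":1}
    - {"wx":0,"wy":0,"wz":0,"dx":-1,"dy":-1,"dz":-150,"gripper":1}
    - {"wx":0,"wy":0,"wz":0,"dx":-1,"dy":-1,"dz":-150,"gripper":1}
    - {"wx":0,"wy":0,"wz":0,"dx":-1,"dy":-1,"dz":-150,"gripper":0.4}
    - {"wx":0,"wy":0,"wz":0,"dx":-1,"dy":-1,"dz":-150,"gripper":0}
    - {"wx":0,"wy":0,"wz":0,"dx":-1,"dy":-1,"dz":-150,"gripper":0}
    - {"wx":0,"wy":0,"wz":0,"dx":-1,"dy":-1,"dz":-150,"gripper":0}
    - {"wx":0,"wy":0,"wz":0,"dx":-1,"dy":-1,"dz":-150,"gripper":0}
    - {"wx":0,"wy":0,"wz":0,"dx":-1,"dy":-1,"dz":-150,"gripper":0}

```text
clock: 3.95
tool_pos: [0.6118, 0.114, 0.192]
eef_rot: [0.001, 0.087, 0.996, 0.001]
wrist_force: [2.1, 5.4, 2.2]
gripper_width: 0.0112
grasp_force: 29.3
```

```bash
python3 - <<'E'
import numpy as np
H=np.array([.681,.2795]);r=.1805;a0=np.radians(-112.6);g0=H+r*np.array([np.cos(a0),np.sin(a0)]);print(g0)
for d in range(7,92,7):
    a=a0-np.radians(d);g=H+r*np.array([np.cos(a),np.sin(a)]);print(-d,np.round((g-g0)*1000))
E
```

```text
[0.61163469 0.11286056]
-7 [-20.  10.]
-14 [-38.  22.]
-21 [-55.  36.]
-28 [-70.  52.]
-35 [-83.  70.]
-42 [-94.  89.]
-49 [-102.  110.]
-56 [-108.  131.]
-63 [-111.  153.]
-70 [-111.  175.]
-77 [-109.  197.]
-84 [-104.  218.]
-91 [-96. 239.]
```

Gripped: 11 mm opening, 29 N on the pad. Swinging the first half along the arc.

>>> step_arm:
  targets:
    - {"wx":0,"wy":0,"wz":-3.5,"dx":-10,"dy":5,"dz":0,"gripper":0}
    - {"wx":0,"wy":0,"wz":-7,"dx":-20,"dy":10,"dz":0,"gripper":0}
    - {"wx":0,"wy":0,"wz":-10.5,"dx":-29,"dy":16,"dz":0,"gripper":0}
    - {"wx":0,"wy":0,"wz":-14,"dx":-38,"dy":22,"dz":0,"gripper":0}
    - {"wx":0,"wy":0,"wz":-17.5,"dx":-47,"dy":29,"dz":0,"gripper":0}
    - {"wx":0,"wy":0,"wz":-21,"dx":-55,"dy":36,"dz":0,"gripper":0}
    - {"wx":0,"wy":0,"wz":-24.5,"dx":-63,"dy":44,"dz":0,"gripper":0}
    - {"wx":0,"wy":0,"wz":-28,"dx":-70,"dy":52,"dz":0,"gripper":0}
    - {"wx":0,"wy":0,"wz":-31.5,"dx":-77,"dy":61,"dz":0,"gripper":0}
    - {"wx":0,"wy":0,"wz":-35,"dx":-83,"dy":70,"dz":0,"gripper":0}
    - {"wx":0,"wy":0,"wz":-38.5,"dx":-89,"dy":79,"dz":0,"gripper":0}
    - {"wx":0,"wy":0,"wz":-42,"dx":-94,"dy":89,"dz":0,"gripper":0}
    - {"wx":0,"wy":0,"wz":-42,"dx":-94,"dy":89,"dz":0,"gripper":0}

```text
clock: 5.58
tool_pos: [0.5184, 0.2023, 0.192]
eef_rot: [0.002, 0.438, 0.899, 0.001]
wrist_force: [4.8, 2.4, 0.7]
gripper_width: 0.0108
grasp_force: 29.6
```

>>> step_arm:
  targets:
    - {"wx":0,"wy":0,"wz":-3.5,"dx":-4,"dy":10,"dz":0,"gripper":0}
    - {"wx":0,"wy":0,"wz":-7,"dx":-8,"dy":21,"dz":0,"gripper":0}
    - {"wx":0,"wy":0,"wz":-10.5,"dx":-11,"dy":31,"dz":0,"gripper":0}
    - {"wx":0,"wy":0,"wz":-14,"dx":-14,"dy":42,"dz":0,"gripper":0}
    - {"wx":0,"wy":0,"wz":-17.5,"dx":-16,"dy":53,"dz":0,"gripper":0}
    - {"wx":0,"wy":0,"wz":-21,"dx":-17,"dy":64,"dz":0,"gripper":0}
    - {"wx":0,"wy":0,"wz":-24.5,"dx":-17,"dy":75,"dz":0,"gripper":0}
    - {"wx":0,"wy":0,"wz":-28,"dx":-17,"dy":86,"dz":0,"gripper":0}
    - {"wx":0,"wy":0,"wz":-31.5,"dx":-16,"dy":97,"dz":0,"gripper":0}
    - {"wx":0,"wy":0,"wz":-35,"dx":-15,"dy":108,"dz":0,"gripper":0}
    - {"wx":0,"wy":0,"wz":-38.5,"dx":-13,"dy":119,"dz":0,"gripper":0}
    - {"wx":0,"wy":0,"wz":-42,"dx":-10,"dy":129,"dz":0,"gripper":0}
    - {"wx":0,"wy":0,"wz":-42,"dx":-10,"dy":129,"dz":0,"gripper":0}
    - {"wx":0,"wy":0,"wz":-42,"dx":-10,"dy":129,"dz":0,"gripper":0}

```text
clock: 7.32
tool_pos: [0.5071, 0.33, 0.192]
eef_rot: [-0.0, 0.731, 0.682, -0.0]
wrist_force: [-1.0, 1.4, 5.0]
gripper_width: 0.0111
grasp_force: 30.0
```

```bash
python3 - <<'E'
from h import *
p,d=vision.get_image("top"); cv2.imwrite("pics/top1.png",p[:,:,::-1])
print(robot.state()["joint_positions"])
E
```

```text
[-1.02025884  0.41847975  0.50043033  1.77398664 -0.23280685  1.00788864
 -0.5013015 ]
```

View pics/top1.png

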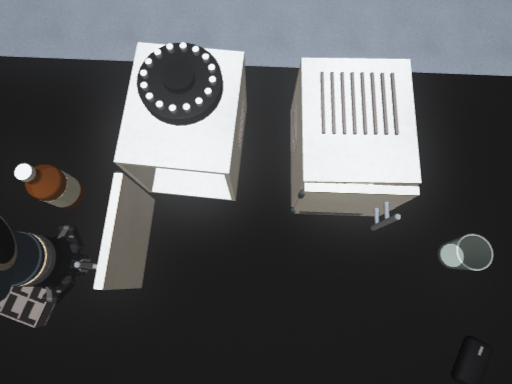

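The door stands square to the front: its top edge runs from (118,175) to (100,290), and the gripper is on the bar at (85,266). Releasing and lifting straight up.

>>> step_arm:
  targets:
    - {"wx":0,"wy":0,"wz":0,"dx":0,"dy":0,"dz":0,"gripper":0.6}
    - {"wx":0,"wy":0,"wz":0,"dx":0,"dy":0,"dz":0,"gripper":0.6}
    - {"wx":0,"wy":0,"wz":0,"dx":0,"dy":0,"dz":0,"gripper":0.6}
    - {"wx":0,"wy":0,"wz":0,"dx":0,"dy":0,"dz":0,"gripper":0.6}
    - {"wx":0,"wy":0,"wz":0,"dx":0,"dy":0,"dz":15,"gripper":0.6}
    - {"wx":0,"wy":0,"wz":0,"dx":0,"dy":0,"dz":45,"gripper":0.6}
    - {"wx":0,"wy":0,"wz":0,"dx":0,"dy":0,"dz":90,"gripper":0.6}
    - {"wx":0,"wy":0,"wz":0,"dx":0,"dy":0,"dz":140,"gripper":0.6}
    - {"wx":0,"wy":0,"wz":0,"dx":0,"dy":0,"dz":170,"gripper":0.6}
    - {"wx":0,"wy":0,"wz":0,"dx":0,"dy":0,"dz":170,"gripper":0.6}
    - {"wx":0,"wy":0,"wz":0,"dx":0,"dy":0,"dz":170,"gripper":0.6}

```text
clock: 8.75
tool_pos: [0.5066, 0.3301, 0.3611]
eef_rot: [-0.0, 0.732, 0.682, -0.0]
wrist_force: [0.4, -0.8, -1.2]
gripper_width: 0.0513
grasp_force: 0.0
```

```bash
python3 - <<'E'
from h import *
p,d=vision.get_image("top"); cv2.imwrite("pics/top2.png",p[:,:,::-1])
E
```

```text
(no output)
```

View pics/top2.png

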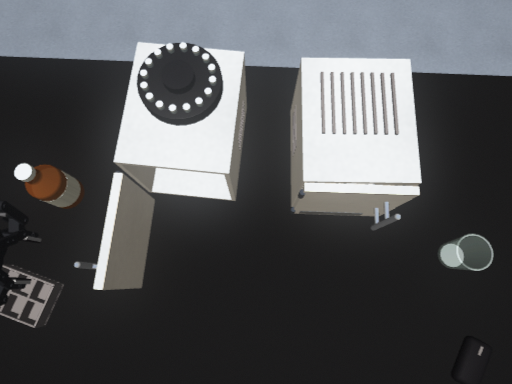

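The door still stands square, edge (118,175) to (98,290), with the bar free at (78,265). The other instrument's door hasn't moved and the bottle is still standing. Handing in.

```bash
python3 -c "
from rig import robot
print(robot.hand_in())"
```

```text
the job is handed in; nothing more can be done
None
```

The turret instrument's door was swung open about 90° and released, the flat-roof instrument's door was not touched, and the job was handed in at about 9 s; no verdict was returned.

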